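# Turn the finishing kit round into the work rack

### The job

The four things in the store rack are used in turn, and the next job starts from the other end of the row: move them all to the empty work rack in reverse order, so that the one now leftmost stands in the rightmost well, the second from the left in the second from the right, and so on. Each must stand upright on the floor of its own well, released.

Things in the scene. Friction and masses are not known exactly. Their poses are not given: they have to be found in the camera images.
- store_rack: fixed wooden board 92 x 352 mm, 24 mm high; four round wells in a row, 66 mm across, 8 mm deep, each with a grey rubber disc on which a thing stands at the start, foot 19 mm above the bench. May be nearer or farther than the work rack. Origin: centre of underside. y: along the row, to the robot's left (yaw up to 9 deg); wells at x = 0, y = +120, +40, -40, -120 mm. z up.
- work_rack: second wooden rack of the same make, fixed, its wells empty at the start and without rubber discs. Same sizes, origin, axes and well centres as the store rack; well floors are 16 mm and the top of the board 24 mm above the bench.
- bottle: white dispenser bottle with a shut flip cap, the tallest of the four: 115 mm high, straight round body 49 mm across up to about 88 mm. Origin: centre of its foot; z up.
- jar: small white glue jar with a wooden brush stick out of its lid: 92 mm high with the stick, round body 42 mm across up to 46 mm, lid 38 mm across from there to 60 mm; grasp the body. Origin: centre of its foot; z up.
- spool: spool of pale thread with two dark flanges, 56 mm high; top flange 42 mm across and 7 mm thick (49 to 56 mm up), bottom flange 40 mm across; can be gripped across the top flange. Origin: centre of its foot; z up.
- cork: plain cork stub, a cylinder 40 mm across and 36 mm high, the lowest of the four. Origin: centre of its foot; z up.
- bottle_pad: thin grey rubber disc, 60 mm across and 3 mm thick, fixed in the well of the store rack in which the bottle stands at the start (so it marks the bottle's old place in the row). Origin: centre of its underside.
- jar_pad: thin grey rubber disc, 60 mm across and 3 mm thick, fixed in the well of the store rack in which the jar stands at the start (so it marks the jar's old place in the row). Origin: centre of its underside.
- spool_pad: thin grey rubber disc, 60 mm across and 3 mm thick, fixed in the well of the store rack in which the spool stands at the start (so it marks the spool's old place in the row). Origin: centre of its underside.
- cork_pad: thin grey rubber disc, 60 mm across and 3 mm thick, fixed in the well of the store rack in which the cork stands at the start (so it marks the cork's old place in the row). Origin: centre of its underside.
Not all that is in view belongs to the job. What is shaped like the jar but blue is not meant.

How it is judged:
By the outcome, as a careful person would: the job done as asked, in the order asked, and still so for the second after the job is handed in, with the robot touching nothing.
It also fails if it takes over 104 s, if anything falls off the work surface, if the arm or the gripper's body presses on something with over 40 N, if the wrist force passes 120 N, or if a joint passes its speed limit or range.

### The arm

A 6-joint arm with a two-finger parallel gripper is mounted at the origin on a cart in front of the work surface, level with it; the furniture and walls round the work are solid. World frame = base frame: x ahead of the robot, y to its left, z up, the work surface at z = 0. Lengths are in m, angles in rad, forces in N, time in s.
With the tool pointing down it reaches from about 0.275 to 0.825 m from the base axis. Payload 4.9 kg.
Tool frame: the origin (TCP) lies midway between the tips of the shut fingers; the grasp point (between the pads) lies 19 mm behind it (grip_point_offset is the distance from the TCP to the grasp point, in m); z points along the fingers, y is the line along which they close (so a half turn about z gives the same grasp; the last joint's range is limited). The gripper opens to 85 mm and grips with 20 to 120 N. Pads are 22 mm wide; open, the fingers measure 114 mm over their backs; the gripper's body (76 mm by 85 mm) begins 54 mm behind the grasp point. The pads swing forward as they close: fully open they stand 13 mm farther back than shut.
Start: joints at [-1.256, 0.326, -0.193, 1.052, 0, 1.437], TCP at [0.239, -0.496, 0.202] pointing down, gripper open.
Joint ranges: [-2.65, 2.65], [-0.97, 1.79], [-1.3, 1.35], [-1.93, 2.1], [-1.47, 1.37], [-3.14, 3.14]. Speed limits (rad/s): [2.57, 2.57, 3.14, 3.14, 3.14, 3.14].

### API

Orientations are given as a rotation vector (axis times angle).
In Python, from cell import * gives the robot as it stands. Calls block until the motion is done:
- movep(position, orientation): joint-space move of the TCP to a pose.
- move_l(position, velocity=0.15, rot=None, until_force=None): straight line of the TCP; rot=None keeps the orientation; velocity is the mean speed in m/s. With until_force (N) it stops when the force on the tool has changed by that much, and returns True; else False.
- set_joints(angles): joint-space move.
- let_go() and grab(newtons=None): open the fingers fully, or close them until they stop; newtons is the grip in N (None keeps the last).
- sleep(seconds).
- ik(position, orientation): joint angles nearest the present ones, or None.
- get_state(): the state.
- grab_frame(name): name is "scene" or "top" or "wrist"; returns a dict with "img" (480x640x3 uint8, red, green, blue), "fx", "fy", "cx", "cy" (pixels), "cam_to_world" (4x4, takes a point from camera to world coordinates); the wrist camera has in their place "T_tool_cam" (4x4, takes a point from camera to tool coordinates, whose origin is the TCP and whose axes are the flange's). Camera axes: x right, y down, z forward; pixel columns grow to the right and rows downward; lengths in m; the calibration is good to about 2 mm. A picture is of the moment at which its call begins: read the wrist's pose just before it. There is no depth.
A pose or a line that the arm cannot do raises MotionError and nothing moves.
- sign_off(): hands the job in; it is judged then, once.
Trained networks look in the newest picture that a camera, given by its name, has taken for a name from the list of things; names that differ only in an ending like _2 or _b are one class to them, and where a whole thing is asked for, a point or a joint stands for the part that bears it (a point fixed in the world has none). Each returns a list of dicts, best first, with "score" (0 to 1); they miss things now and then, are a little off and sometimes report something else, mostly with a low value. They report only what shows in the picture. A call takes as long as a camera call. They do not tell look-alikes from the thing itself.
- spot_in(camera, name): "centre" ([column, row] in pixels, amid what is visible of it).
- silhouettes(camera, name): "mask" (480x640 bool, what is visible of it) and "centre" ([column, row] in pixels, amid what is visible of it).
- tip_of(camera, name): "centre" ([column, row] in pixels: a listed point, or the origin of a listed thing).
The state is a dict: "clock": time; "q": joint angles; "joint_velocities": joint speeds; "tau": joint torques, N m; "position": TCP position; "eef_rot": TCP orientation; "contact_force": force on the tool from outside, world axes, zero at the start; "wrist_torque": the same for the moment, N m; "finger_gap": opening from 0.0 (shut) to 1.0 (fully open); "grasp_force": force on a finger pad.
Only numpy, scipy, OpenCV 4.12 (cv2) and the standard library are available. Lean on these libraries where they do the work, as an engineer would, in place of code of your own. Each camera call takes 0.05 s, during which the arm holds its last target. There are 200 camera calls.

## Working session

There is one attempt and no reset: what is moved stays moved. The work goes in short steps, each a Python script; the robot and the scene stay as the last script left them, time stands still between calls to the robot, and variables do not carry over. Pictures are saved under pics/ and viewed, at most 14 in all, crops included, and the job is handed in when it is done.

```bash
mkdir -p pics; ls
python3 - <<'E'
from cell import *
import cv2
for c in ("scene","top"):
    f=grab_frame(c); cv2.imwrite(f"pics/{c}0.png",f["img"][:,:,::-1])
    print(c,f["fx"],f["cx"],f["cy"],f["cam_to_world"])
    for n in ("store_rack","work_rack","bottle","jar","spool","cork"):
        print(n,[(round(d["score"],2),[round(float(v)) for v in d["centre"]]) for d in tip_of(c,n)],[(round(d["score"],2),[round(float(v)) for v in d["centre"]],int(d["mask"].sum())) for d in silhouettes(c,n)])
print(get_state())
E
```

```text
pics
scene 616.2599543505763 311.86968762860715 238.3946373499061 [[ 0.67682727 -0.31617847  0.66478268 -0.22524626]
 [-0.73611507 -0.28298697  0.61486013 -0.7316801 ]
 [-0.0062807  -0.90551066 -0.42427704  0.55977532]
 [ 0.          0.          0.          1.        ]]
store_rack [(0.68, [342, 256])] [(0.92, [340, 252], 2922)]
work_rack [(0.84, [300, 305])] [(0.6, [310, 303], 7679)]
bottle [(0.87, [359, 254])] [(0.71, [361, 232], 1377)]
jar [(0.64, [327, 244]), (0.56, [400, 248])] [(0.86, [324, 232], 702), (0.6, [408, 240], 165)]
spool [(0.79, [297, 234])] [(0.56, [297, 222], 505)]
cork [(0.59, [395, 266]), (0.3, [298, 232])] [(0.44, [403, 248], 13)]
top 529.8949312710735 313.12018582390704 240.73568574808115 [[ 0.00568283 -0.99865426  0.05154969  0.53828975]
 [-0.99987898 -0.00492811  0.01475584  0.01174946]
 [-0.01448194 -0.05162731 -0.99856141  0.90361795]
 [ 0.          0.          0.          1.        ]]
store_rack [(0.93, [343, 208])] [(0.67, [356, 219], 228)]
work_rack [(0.83, [376, 325])] [(0.69, [378, 328], 12071)]
bottle [(0.59, [371, 209])] [(0.9, [373, 206], 985)]
jar [
[... 205 characters left out ...]
 'q': array([-1.25617121e+00,  3.26212946e-01, -1.92619704e-01,  1.05199412e+00,
        1.27923147e-05,  1.43662804e+00]), 'joint_velocities': array([ 1.25439118e-03,  1.05152312e-03,  1.53924154e-05, -1.47393711e-03,
        2.03063981e-03, -2.52681025e-04]), 'tau': array([ 3.82854150e-04, -4.43334031e+01,  2.62755919e+01,  1.02086233e-03,
       -8.82444692e-05, -1.08096896e-05]), 'position': array([ 0.23866546, -0.49552671,  0.20236628]), 'eef_rot': array([-3.06279762e+00, -6.99054632e-01, -1.57035460e-05]), 'contact_force': array([ 0.36144196, -0.17389378,  0.52365461]), 'wrist_torque': array([-0.0419465 ,  0.02559081,  0.00520107]), 'grasp_force': 0.0, 'finger_gap': 0.9960062420398856}
```

View pics/scene0.png

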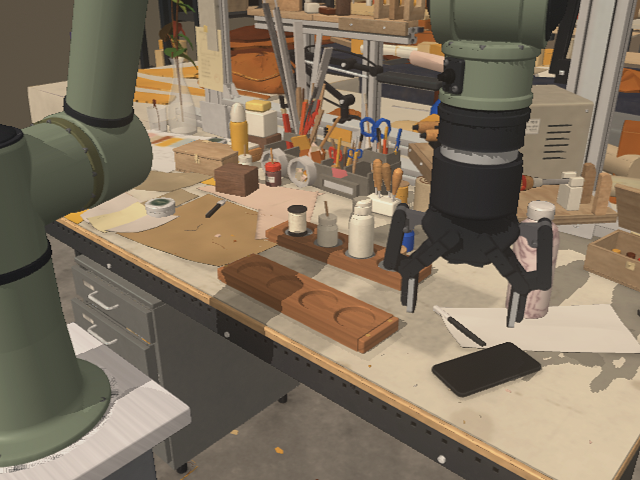

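View pics/top0.png

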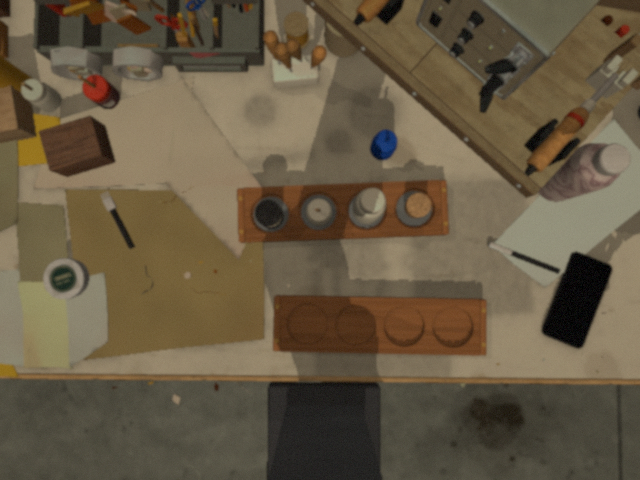

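The row from left to right, in the top view: spool (270,214), white jar (319,211), bottle (368,208), cork (415,208). The work wells are at (308,323) to (452,327). There are two jar candidates: the white one with a stick at (319,211) in the rack, and the blue one at (384,144) outside it. The white one fits. Next I fit the racks and take a closer look with the wrist camera.

```bash
cat > h.py <<'E'
from cell import *
import numpy as np, cv2
from scipy.spatial.transform import Rotation as Rn
def rot(yaw, flip=False):   # tool down, closing line y at angle yaw from world x
    a=yaw+(np.pi if flip else 0)
    y=np.array([np.cos(a),np.sin(a),0]); z=np.array([0,0,-1.]); x=np.cross(y,z)
    return Rn.from_matrix(np.c_[x,y,z]).as_rotvec()
def frame(c):
    s=get_state(); f=grab_frame(c)
    if c=="wrist":
        T=np.eye(4); T[:3,:3]=Rn.from_rotvec(s["eef_rot"]).as_matrix(); T[:3,3]=s["position"]
        f["cam_to_world"]=T@f["T_tool_cam"]
    return f
def unproj(f,px,z):
    px=np.atleast_2d(px); T=f["cam_to_world"]
    d=np.c_[(px[:,0]-f["cx"])/f["fx"],(px[:,1]-f["cy"])/f["fy"],np.ones(len(px))]@T[:3,:3].T
    return T[:3,3]+d*((z-T[2,3])/d[:,2])[:,None]
def proj(f,P):
    T=f["cam_to_world"]; p=(np.atleast_2d(P)-T[:3,3])@T[:3,:3]
    return np.c_[p[:,0]/p[:,2]*f["fx"]+f["cx"],p[:,1]/p[:,2]*f["fy"]+f["cy"]]
E
python3 - <<'E'
from h import *
f=frame("top")
for n,px in dict(store=[[270,214],[415,208]],work=[[308,323],[356,324],[404,325],[452,327]]).items(): print(n,unproj(f,px,0.024).round(3).tolist())
for n,box in dict(store=(225,450,170,250),work=(262,500,285,362)).items():
    u0,u1,v0,v1=box; hsv=cv2.cvtColor(f["img"],cv2.COLOR_RGB2HSV)[v0:v1,u0:u1]
    m=((hsv[...,1]>120)&((hsv[...,0]<13)|(hsv[...,0]>170))).astype(np.uint8)
    m=cv2.morphologyEx(m,cv2.MORPH_OPEN,np.ones((3,3)))
    ys,xs=np.nonzero(m); P=unproj(f,np.c_[xs+u0,ys+v0],0.024)[:,:2].astype(np.float32)
    print(n,len(xs),cv2.minAreaRect(P))
for fl in (0,1): print(fl,ik([0.6,0,0.3],rot(0,fl)),ik([0.44,-0.1,0.3],rot(0,fl)))
print(grab_frame("wrist")["T_tool_cam"].round(3).tolist())
c=cv2.resize(f["img"][130:250,230:450],None,fx=3.5,fy=3.5,interpolation=2); cv2.imwrite("pics/crop.png",c[:,:,::-1])
E
```

```text
store [[0.628, 0.097, 0.024], [0.639, -0.144, 0.024]]
work [[0.448, 0.032, 0.024], [0.447, -0.047, 0.024], [0.446, -0.126, 0.024], [0.443, -0.204, 0.024]]
store 0 ((0.0, 0.0), (0.0, 0.0), 0.0)
work 9 ((0.48103076219558716, -0.028472956269979477), (0.003286377526819706, 0.0033124908804893494), 0.37778693437576294)
0 [-0.1229764   0.383374    0.13807568  1.32549801  0.          1.44781993] [-0.38732183  0.08976044 -0.24333567  1.23770021  0.          1.1834745 ]
1 [-0.1229764   0.383374    0.13807568  1.32549801  0.         -1.69377273] [-0.38732183  0.08976044 -0.24333567  1.23770021  0.         -1.95811815]
[[-0.001, -0.964, -0.264, 0.068], [1.0, -0.001, -0.001, -0.0], [0.0, -0.264, 0.964, -0.172], [0.0, 0.0, 0.0, 1.0]]
```

View pics/crop.png

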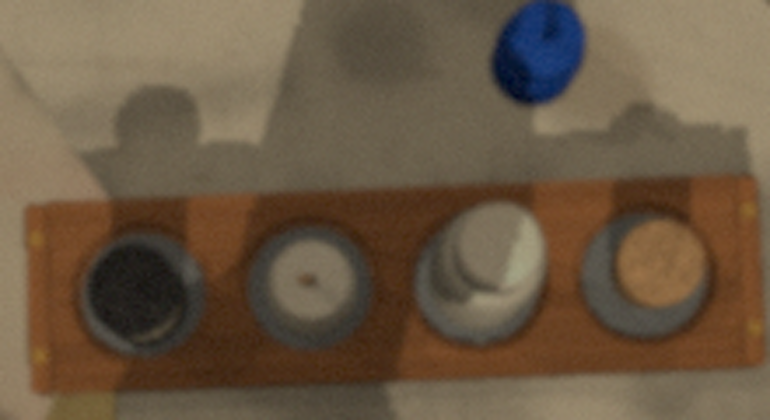

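The crop confirms the order: spool, white jar with stick, bottle, cork. The blue lookalike stands outside the rack. Next, one wrist view from above both racks.

Run:
```python
from h import *
movep([0.54,-0.03,0.36],rot(0,0))
f=frame("wrist"); cv2.imwrite("pics/w1.png",f["img"][:,:,::-1])
np.savez("w1.npz",**{k:f[k] for k in ("img","fx","fy","cx","cy","cam_to_world")})
print(f["fx"],get_state()["clock"],get_state()["position"])
for n,z in dict(store_rack=0,work_rack=0,bottle=.019,jar=.019,spool=.019,cork=.019).items():
    for d in tip_of("wrist",n): print(n,round(d["score"],2),np.round(d["centre"]),unproj(f,d["centre"],z).round(4).tolist())
```

```text
413.13549234622485 3.525 [ 0.53985747 -0.03091173  0.35961012]
store_rack 0.88 [403. 178.] [[0.639, -0.023, 0.0]]
work_rack 0.78 [253. 224.] [[0.4443, -0.0816, 0.0]]
bottle 0.98 [406. 214.] [[0.6404, -0.066, 0.019]]
jar 0.94 [481. 228.] [[0.7369, -0.0836, 0.019]]
jar 0.88 [400. 146.] [[0.63, 0.0176, 0.019]]
spool 0.84 [399.  72.] [[0.6247, 0.1012, 0.019]]
cork 0.68 [406. 271.] [[0.6451, -0.1414, 0.019]]
```

View pics/w1.png

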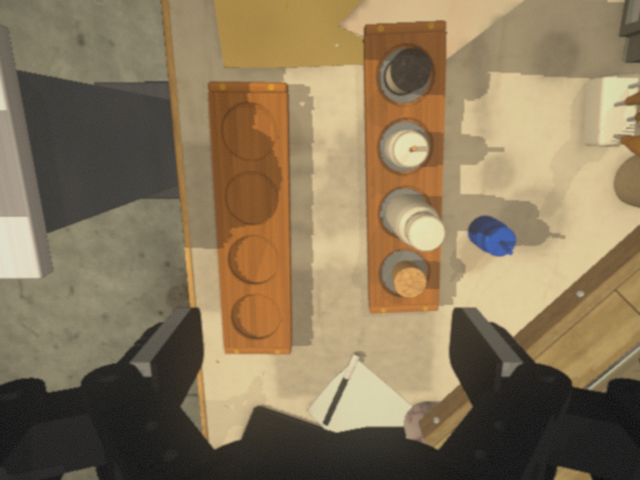

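The wrist view shows the empty work wells at (249,131), (251,198), (254,260) and (257,317). The spool top is at (411,70), jar lid at (412,148), bottle cap at (428,233) and cork top at (410,281). Now I fit the rack poses and each thing's axis.

```bash
cat > fit.py <<'E'
from h import *
f=dict(np.load("w1.npz"))
wx=np.array([120,40,-40,-120])/1e3
def rigid(local,P):
    P=P[:,:2]; lc,pc=local.mean(0),P.mean(0); A=(local-lc).T@(P-pc)
    a=np.arctan2(A[0,1]-A[1,0],A[0,0]+A[1,1]); R=np.array([[np.cos(a),-np.sin(a)],[np.sin(a),np.cos(a)]])
    return a,pc-R@lc,R,np.linalg.norm((local-lc)@R.T+pc-P,axis=1)
cor=np.array([[-46,176],[46,176],[46,-176],[-46,-176]])/1e3
wl=np.c_[0*wx,wx]
for n,px,loc in (("work wells",[[249,131],[251,198],[254,260],[257,317]],wl),("work corners",[[209,83],[288,84],[291,353],[224,353]],cor),("store corners",[[364,25],[446,22],[439,310],[370,312]],cor)):
    a,t,R,e=rigid(loc,unproj(f,px,.024)); print(n,round(a,4),t.round(4),"res",e.round(4),"wells",(wl@R.T+t).round(4).tolist())
E
python3 fit.py
python3 - <<'E'
from h import *
f=dict(np.load("w1.npz"))
for n,px,z in (("spool",[411,70],.075),("jarlid",[410,148],.079),("bottle",[428,233],.134),("cork",[410,281],.055)): print(n,unproj(f,px,z).round(4)[0])
g=f["img"]
vis=cv2.resize(g[15:355,195:460],None,fx=1.7,fy=1.7,interpolation=2)
cv2.imwrite("pics/w1c.png",vis[:,:,::-1])
E
```

```text
work wells -0.0071 [ 0.4477 -0.084 ] res [0.0005 0.0007 0.0003 0.0004] wells [[0.4486, 0.036], [0.448, -0.044], [0.4474, -0.124], [0.4469, -0.204]]
work corners -0.0164 [ 0.4483 -0.0846] res [0.0026 0.0024 0.0031 0.0018] wells [[0.4503, 0.0354], [0.449, -0.0446], [0.4477, -0.1246], [0.4464, -0.2046]]
store corners 0.0448 [ 0.6364 -0.0226] res [0.0017 0.0031 0.0016 0.0031] wells [[0.631, 0.0973], [0.6346, 0.0174], [0.6382, -0.0626], [0.6418, -0.1425]]
spool [0.6278 0.0962 0.075 ]
jarlid [0.63   0.0182 0.079 ]
bottle [ 0.6411 -0.0617  0.134 ]
cork [ 0.6429 -0.1419  0.055 ]
```

View pics/w1c.png

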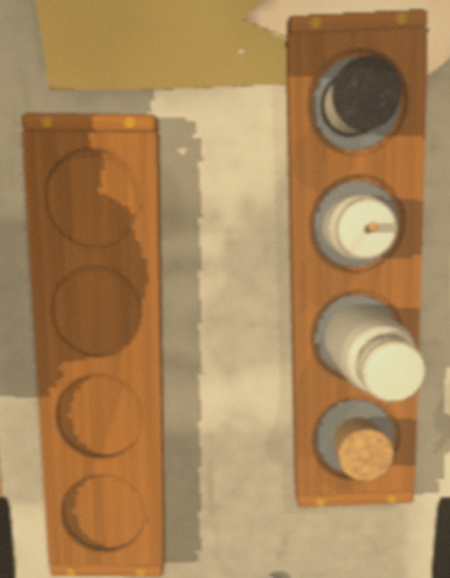

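The wells fit to 0.5 mm and the thing axes agree with their wells to about 3 mm. Cork first.

```bash
cat >> h.py <<'E'
W=[(.4486,.036),(.448,-.044),(.4474,-.124),(.4469,-.204)]
def pick(xy,zt,N):
    movep([*xy,zt+.13],rot(.045)); hit=move_l([*xy,zt],.12,until_force=10)
    s=get_state(); print("down hit",hit,s["position"].round(4)); 
    if hit: return False
    grab(N); s=get_state(); print("gap",round(s["finger_gap"],3),"F",round(s["grasp_force"],1))
    move_l([*xy,zt+.15],.2); s=get_state(); print("lifted gap",round(s["finger_gap"],3),"F",round(s["grasp_force"],1),"fz",s["contact_force"].round(1)); return True
def place(w,zt):
    x,y=W[w]; r=rot(-.01)
    movep([x,y,zt+.15],r); move_l([x,y,zt+.015],.2); hit=move_l([x,y,zt-.0055],.03,until_force=5)
    print("place hit",hit,get_state()["position"].round(4)); sleep(.2)
    let_go(); sleep(.3); move_l([x,y,zt+.13],.2); print("clock",get_state()["clock"])
E
python3 - <<'E'
from h import *
if pick((.643,-.142),.031,35):
    f=frame("wrist"); cv2.imwrite("pics/w2.png",f["img"][:,:,::-1])
    place(0,.031)
    f=frame("top"); cv2.imwrite("pics/t2.png",f["img"][260:380,230:520,::-1])
E
```

```text
down hit False [ 0.6438 -0.1422  0.032 ]
gap -0.002 F 0.0
lifted gap -0.002 F 0.0 fz [-0.7 -0.5  0.2]
place hit False [0.4486 0.036  0.0255]
clock 12.55
```

View pics/w2.png

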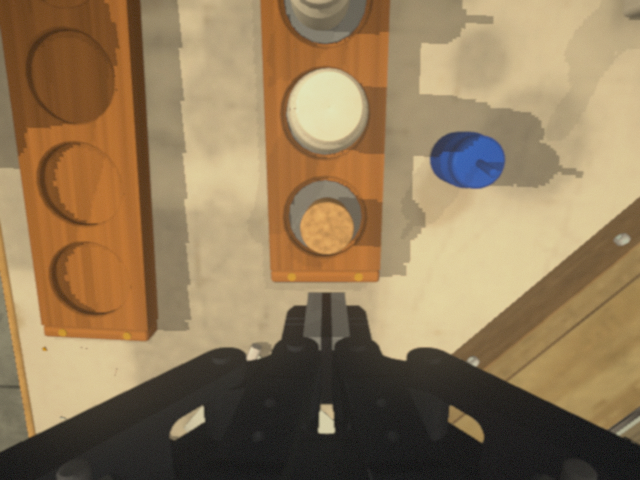

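The gripper missed: it closed empty, and the cork still stands in its well at (327,227). I check that view's geometry before retrying.

Run:
```python
from h import *
movep([.643,-.142,.181],rot(.045)); 
f=frame("wrist"); s=get_state(); print(s["position"],s["eef_rot"],rot(.045))
print("cork in prior-like view at (327,227) z.055:",unproj(f,[327,227],.055),"store wells rim px -> ", unproj(f,[[326,216]],.024))
print("TCP px",proj(f,[s["position"]]), "expected cork px",proj(f,[[.643,-.142,.055]]))
print([ (round(d["score"],2),d["centre"]) for d in spot_in("wrist","cork")])
ft=frame("top")
print("top: cork(419,206)",unproj(ft,[419,206],.055),"well (405..)",unproj(ft,[[414,209]],.024))
cv2.imwrite("pics/w3.png",f["img"][:,:,::-1])
```

```text
[ 0.64202037 -0.14067268  0.1805927 ] [-2.16855942e+00 -2.27081617e+00  6.50155421e-04] [2.17090097 2.27085741 0.        ]
cork in prior-like view at (327,227) z.055: [[ 0.64294685 -0.14200331  0.055     ]] store wells rim px ->  [[ 0.64208024 -0.14005982  0.024     ]]
TCP px [[325.32066294 287.61694383]] expected cork px [[327.07219607 226.99874991]]
[(0.88, [327.3, 222.8]), (0.47, [320.7, 14.7])]
top: cork(419,206) [[ 0.63874691 -0.14530155  0.055     ]] well (405..) [[ 0.63737103 -0.14272416  0.024     ]]
```

View pics/w3.png

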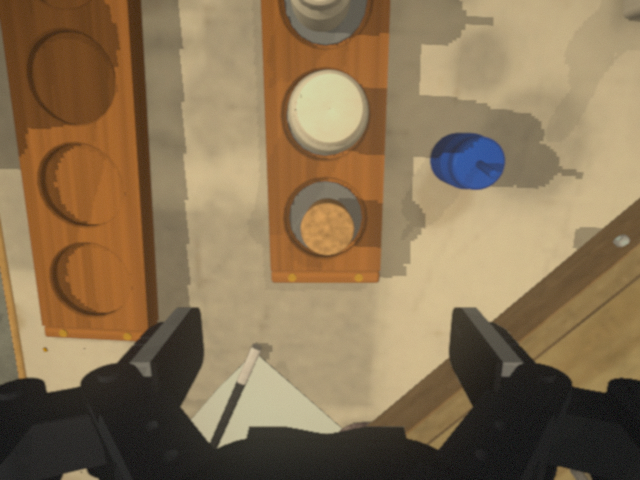

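The cork is exactly where I measured it, so I repeat the descent and look both at the bottom and after closing.

Run:
```python
from h import *
move_l([.643,-.142,.031],.15,until_force=10)
s=get_state(); print(s["position"],s["finger_gap"],s["contact_force"])
a=frame("wrist")["img"]; grab(35); s=get_state(); print(s["position"],s["finger_gap"],s["grasp_force"]); b=frame("wrist")["img"]
v=np.hstack([a[100:,120:520],b[100:,120:520]]); cv2.imwrite("pics/w4.png",v[:,:,::-1])
```

```text
[ 0.64390589 -0.14227923  0.0321271 ] 0.9970905339870272 [-0.21960414  0.15593183  0.72342039]
[ 0.64298535 -0.14202111  0.03095227] 0.00020684717625930272 0.0
```

View pics/w4.png

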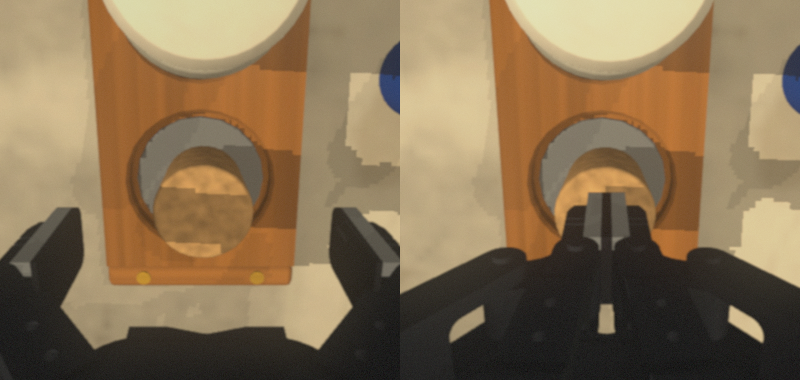

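The shut fingertips hide the cork's top, so they were above it. From the pixel scale, the real tips look about 35 mm short of the reported TCP. I check this by gently touching the cork's top with the shut fingers.

Run:
```python
from h import *
h=move_l([.643,-.142,.008],.02,until_force=3); s=get_state(); print(h,s["position"],s["contact_force"],s["clock"])
move_l([.643,-.142,.05],.1)
```

```text
True [ 0.64320074 -0.14202202  0.02620002] [-1.05917864  0.35729663  3.9034478 ] 16.2917
```

Contact came at TCP z = 0.026 on a cork top at z = 0.055. The real tips are therefore 29 mm behind the reported TCP, and I correct for that.

Run:
```python
from h import *
let_go()
if pick((.643,-.142),.031-.029,35) and get_state()["finger_gap"]>.2:
    f=frame("wrist"); cv2.imwrite("pics/w5.png",f["img"][:,:,::-1])
    place(0,.031-.029)
    f=frame("wrist"); v=np.hstack([cv2.imread("pics/w5.png")[100:,120:520],f["img"][100:,120:520,::-1]]); cv2.imwrite("pics/w5.png",v)
```

```text
down hit False [ 0.6437 -0.1422  0.0028]
gap 0.456 F 35.3
lifted gap 0.452 F 35.2 fz [ 0.6  0.3 -0.8]
place hit True [ 4.486e-01  3.600e-02 -4.000e-04]
clock 24.85
```

View pics/w5.png

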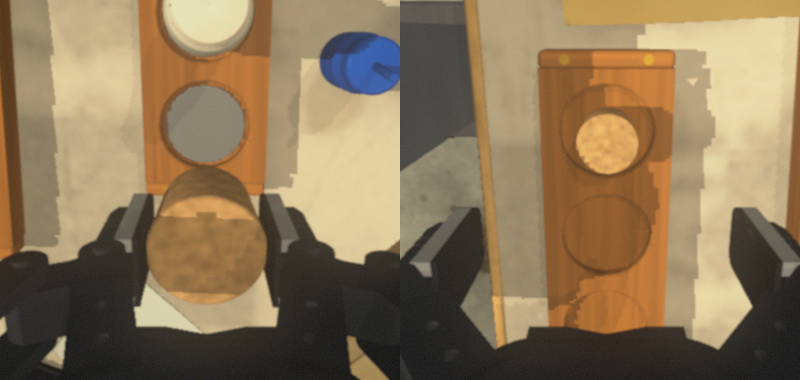

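The left half shows the cork gripped, the right half shows it standing in the leftmost work well at (607-400+120, 243). Next the bottle, then the jar.

Run:
```python
from h import *
def go(xy,zt,N,w):
    if not pick(xy,zt,N) or get_state()["finger_gap"]<.2: print("STOP"); return False
    a=frame("wrist")["img"]; place(w,zt); b=frame("wrist")["img"]
    cv2.imwrite(f"pics/g{w}.png",np.hstack([a[:,120:520],b[:,120:520]])[:,:,::-1]); return True
go((.640,-.064),.039,45,1)
```

```text
down hit False [ 0.6407 -0.0641  0.0399]
gap 0.546 F 46.3
lifted gap 0.546 F 46.2 fz [-0.  -0.5 -0.8]
place hit True [ 0.448  -0.0439  0.0368]
clock 32.4
```

View pics/g1.png

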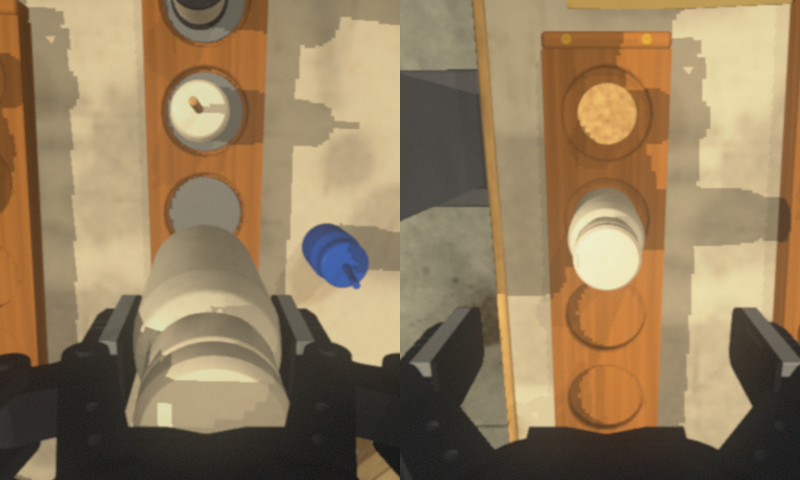

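The bottle stands upright in the second well, at (205,250) in the right half, next to the cork. Next are the jar and the spool.

Run:
```python
from h import *
def go(xy,zt,N,w):
    if not pick(xy,zt,N) or get_state()["finger_gap"]<.2: print("STOP"); return False
    a=frame("wrist")["img"]; place(w,zt); b=frame("wrist")["img"]
    cv2.imwrite(f"pics/g{w}.png",np.hstack([a[:,120:520],b[:,120:520]])[:,:,::-1]); return True
if go((.631,.018),.013,40,2): go((.628,.097),.019,40,3)
movep([.44,-.09,.33],rot(0))
f=frame("wrist"); cv2.imwrite("pics/fin.png",f["img"][:,:,::-1])
for n in ("cork","bottle","jar","spool"): print(n,[(round(d["score"],2),unproj(f,d["centre"],.016).round(3)[0][:2]) for d in tip_of("wrist",n)])
print(get_state()["clock"])
```

```text
down hit False [0.6318 0.0179 0.0139]
gap 0.463 F 40.2
lifted gap 0.463 F 40.3 fz [ 0.1  0.4 -1. ]
place hit True [ 0.4474 -0.1241  0.0107]
clock 40.0917
down hit False [0.6288 0.097  0.0199]
gap 0.438 F 39.6
lifted gap 0.44 F 40.1 fz [ 0.   0.2 -1.7]
place hit True [ 0.4468 -0.2041  0.0167]
clock 48.525
cork [(0.62, array([0.449, 0.037])), (0.26, array([0.631, 0.096]))]
bottle [(0.56, array([ 0.447, -0.044]))]
jar [(0.77, array([ 0.735, -0.084])), (0.68, array([ 0.449, -0.123]))]
spool [(0.96, array([ 0.444, -0.203]))]
49.6917
```

View pics/fin.png

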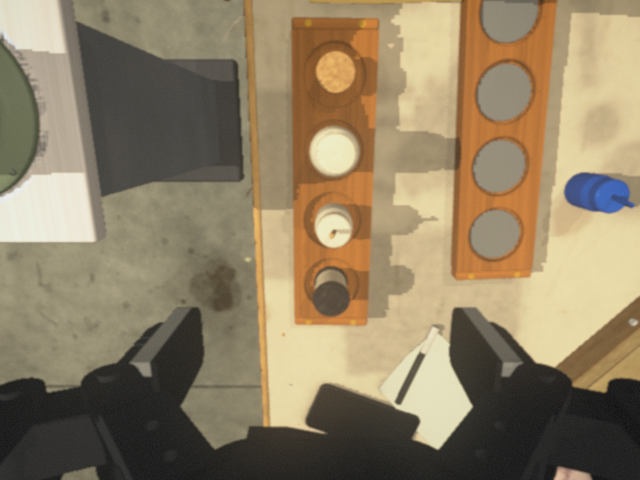

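The four things stand upright in the work rack: cork (336,72), bottle (334,152), jar (334,226), spool (331,290). This is the reversed order, each within 3 mm of its well centre, and the gripper is clear of them. Handing in.

```bash
python3 -c "
from cell import *
print(sign_off())"
```

```text
the job is handed in; nothing more can be done
None
```

All four things stand upright and released in the work rack in reverse order (left to right: cork, bottle, jar, spool), and the job was handed in at about 50 s of the 104 s allowed.

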